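Fit the crank lever whose keyway suits the keyed test shaft

ROBOT

A 7-joint arm with a two-finger parallel gripper is mounted at the origin on the work surface. World frame = base frame: x ahead of the robot, y to its left, z up, the work surface at z = 0. Lengths are in mm, angles in rad, forces in N, time in s.
With the tool pointing down it reaches from about 400 to 875 mm from the base axis. Payload 4.4 kg.
Tool frame: the origin (TCP) lies at the very end of the fingers, on their centre line; the grasp point (between the pads) lies 19 mm behind it; z points along the fingers, y is the line along which they close (so a half turn about z gives the same grasp; the last joint's range is limited). The gripper opens to 85 mm and grips with 20 to 120 N. Pads are 22 mm wide; open, the fingers measure 114 mm over their backs; the gripper's body (76 mm by 85 mm) begins 54 mm behind the grasp point. The pads swing forward as they close: fully open they stand 13 mm farther back than shut.
Start: joints at [1.261, 0.628, 0.038, 1.517, -0.027, 0.996, -0.02], TCP at [156.932, -630.785, 231.313] pointing down, gripper open.
Joint ranges: [-3.06, 3.06], [-0.37, 2.12], [-1.25, 1.32], [0.18, 2.47], [-1.1, 4.24], [0.23, 1.98], [-2.94, 2.94]. Speed limits (rad/s): [2.57, 2.57, 3.14, 3.14, 3.14, 3.14, 3.14].

INTERFACE

Orientations are given as [roll, pitch, yaw] about the fixed x, y, z axes, in that order (R = Rz(yaw) Ry(pitch) Rx(roll)).
In Python, from cell import monitor, viewer, workorder gives the robot as it stands.
- The arm moves only by the tool arm_command, never from a script. Its argument "series" is one flat list of numbers, 5 for each row, row after row: the opening in per cent of the stroke, from 0 (shut) to 100 (fully open), then the shift along the tool's x, y, z in cm, then the turn about the tool's z in degrees. In form: [claw, x, y, z, roll, claw, x, y, z, roll, ...]. A call has exactly 5 rows; each row is the pose to reach, as a shift and turn from the pose commanded when the call began, along the tool's axes at that moment; what a row does not reach only later rows make up. A row lasts 1/12 s, in which the tool goes at most 41.7 mm and 7.16 degrees, less where a joint would pass 70% of its speed; a pose out of reach is approached as far as the arm can. A call with a gripper value outside its range is refused whole. The fingers move at their own pace and stop on an object; the grip force is fixed at half the most. Time passes only in rows, so rows that repeat a pose let the fingers close, or fill a call up. It gives the time, the measured TCP pose, the force, the opening and the grip force at its end, in the units of the state.
- monitor.read_state(): the state, without advancing time (a new reading comes with each control period).
- viewer.get_image(name): name is "scene" or "side" or "wrist"; returns (picture, depth): 384x512x3 uint8, red, green, blue; 384x512 float32, mm along the optical axis (not along the pixel's ray), 0 where there is no reading.
- viewer.camera_model(name): a dict with "mtx" (3x3 intrinsics, pixels), "R" (3x3) and "t" (3): a world point X has camera coordinates R X + t. Camera axes: x right, y down, z forward; pixel columns grow to the right and rows downward; lengths in mm; the calibration is good to about 2 mm. A picture is of the moment at which its call begins: read the wrist's pose just before it. camera_model takes no time and is no camera call; for the wrist camera it gives the pose at the moment of the call.
- workorder.finish_job(): hands the job in; it is judged then, once.
The state is a dict: "clock": time; "qpos": joint angles; "qd": joint speeds; "tau": joint torques, N m; "eef_pos": TCP position; "tool_rot": TCP orientation; "force": force on the tool from outside, world axes, zero at the start; "torque": the same for the moment, N m; "width": finger opening in mm; "gripper_force": force on a finger pad.
Only numpy, scipy, OpenCV 4.12 (cv2) and the standard library are available. Lean on these libraries where they do the work, as an engineer would, in place of code of your own. Each camera call takes 0.05 s, during which the arm holds its last target. There are 200 camera calls.

TASK

Three welded steel crank levers lie on the bench. Only one has its keyway cut where it lines up with the key of the upright test shaft when the arm lies between the two stop pins of the fixture: put that lever on the shaft, arm between the pins, fully down on the shoulder, and let go. Leave the other two levers where they lie.

Things in the scene. Friction and masses are not known exactly. Their poses are not given: they have to be found in the camera images.
- fixture: Fixed grey plate 175 x 110 x 10 mm with upright steel shaft. Origin: shaft axis at bench height; x points to the stops. Dark shoulder 54 mm wide, top z 22 mm: the hub's seat. Shaft 24 mm thick to z 60, cone to 8 mm at z 78. Key on the -x side (away from stops), 7 mm wide, reaching 20 mm from the axis, top z 53.5. Stops: two 12 mm pins at x 72, y +31 and -31 mm, tops z 45.
- lever_a: Steel crank lever lying flat, 0.7 kg: hub 60 mm wide, 36 mm high, 30 mm through bore; flat arm 22 mm wide, 12 mm thick, its underside level with the hub's, round end 28 mm wide centred 95 mm from the hub axis. Origin: hub axis at the underside; z up, x along the arm. Keyway (full-height notch in the bore, 16 mm wide, reaching 24 mm from the axis) on the +x side, towards the arm.
- lever_b: The same lever outside, same origin and axes, but its keyway (16 mm wide, reaching 24 mm from the axis) is on the -x side: opposite to the arm.
- lever_c: The same lever outside, same origin and axes, but its keyway (16 mm wide, reaching 24 mm from the axis) is on the +y side: square to the arm.

How it is judged (in metres and radians):
At the end, for the whole second after the job is handed in: Lever b sits on the shaft upright (within 0.1 rad) and at rest: hub axis within 10 mm of the shaft axis, hub underside no more than 5 mm above the shoulder, arm pointing along the fixture's x within 0.35 rad; the other two levers have not been moved by more than 40 mm (horizontal distance between lever_b and fixture below 0.01 m and z of lever_b in the frame of fixture below 0.027 m and angle between the x axis of lever_b and the x axis of fixture, either way round below 0.35 rad and angle between lever_b's own z axis and vertical below 0.1 rad and linear speed of lever_b below 0.02 m/s); the robot touches nothing.
It fails at once if one of the other two levers is moved by more than 40 mm (distance of any of lever_a, lever_c from where it was at the start of the episode above 0.04 m).
It also fails if it takes over 45 s, if anything falls off the work surface, if the arm or the gripper's body presses on something with over 40 N, if the wrist force passes 120 N, or if a joint passes its speed limit or range.

## Working session

There is one attempt and no reset: what is moved stays moved. The work goes in short steps, Python scripts to look and compute and a tool call to move; the robot and the scene stay as the last step left them, time stands still between calls to the robot, and variables do not carry over. Pictures are saved under pics/ and viewed, at most 10 in all, crops included, and the job is handed in when it is done.

Besides the shell and the picture viewer there is one more tool, called after "Emit:" by a JSON object that holds its "name" and its "arguments". arm_command: Moves the arm, as the interface text tells. Its arguments: {"type":"object","properties":{"series":{"type":"array","items":{"type":"number"}}},"required":["series"]}

```bash
mkdir -p pics; python3 - <<'E'
from cell import monitor, viewer
import cv2, numpy as np
s=monitor.read_state(); print({k:np.round(v,3) for k,v in s.items()})
for n in ["scene","side"]:
    m=viewer.camera_model(n); p,d=viewer.get_image(n)
    cv2.imwrite(f"pics/{n}0.png",p[:,:,::-1]); np.savez(f"{n}0.npz",p=p,d=d,**m); print(n,m, (d>0).mean())
E
```

```text
{'clock': np.float64(0.0), 'qpos': array([ 1.261,  0.629,  0.038,  1.518, -0.027,  0.996, -0.02 ]), 'qd': array([ 0.001,  0.   , -0.001, -0.001, -0.001,  0.001, -0.   ]), 'tau': array([-0.0000e+00, -5.6341e+01,  1.2260e+00, -1.9345e+01,  1.1000e-02,
        1.0000e-02,  0.0000e+00]), 'eef_pos': array([ 156.789, -630.165,  230.417]), 'tool_rot': array([-3.14 ,  0.   ,  0.244]), 'force': array([-0.385, -0.067,  0.45 ]), 'torque': array([ 0.002, -0.001, -0.023]), 'gripper_force': np.float64(0.0), 'width': np.float64(85.497)}
scene {'mtx': array([[355.57348826,   0.        , 255.98164968],
       [  0.        , 355.57348826, 183.31052246],
       [  0.        ,   0.        ,   1.        ]]), 'R': array([[ 0.25886659,  0.96583853,  0.01200106],
       [ 0.72878608, -0.18714684, -0.65867057],
       [-0.63392345,  0.17925401, -0.75233573]]), 't': array([-125.86674826, -359.77948557, 1194.27709649])} 0.9957529703776041
side {'mtx': array([[463.22239886,   0.        , 257.1920014 ],
       [  0.        , 463.22239886, 186.7050436 ],
       [  0.        ,   0.        ,   1.        ]]), 'R': array([[-0.85525698, -0.51784169, -0.01937733],
       [-0.28898295,  0.50765004, -0.81165282],
       [ 0.43014456, -0.68857202, -0.58381866]]), 't': array([454.67159303, 183.73210858, 765.91534114])} 0.9959971110026041
```

View pics/scene0.png

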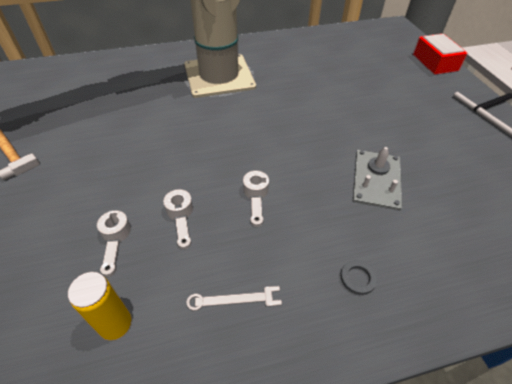

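View pics/side0.png

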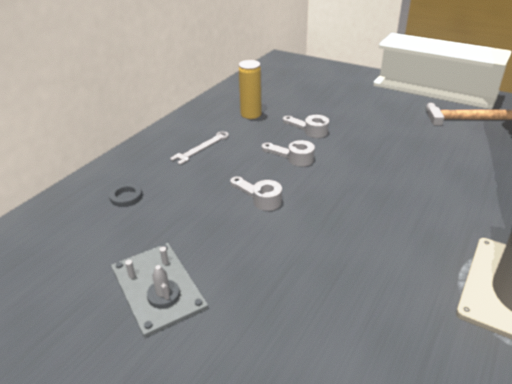

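The scene view shows three levers, with hubs near (113,225), (178,203) and (256,184). The fixture shaft is at (382,160) and its pins at (366,181) and (394,186). In the side view the fixture is at (162,290) and the hubs at (317,126), (301,153) and (267,195). Next I'll localise them and enlarge the hubs.

```bash
cat > h.py <<'E'
import numpy as np, cv2
def ray(m,px,z):
    px=np.atleast_2d(px).astype(float)
    d=np.c_[px,np.ones(len(px))]@np.linalg.inv(m["mtx"]).T@m["R"]
    c=-m["R"].T@m["t"]
    return c+d*((z-c[2])/d[:,2])[:,None]
def cloud(m,d):
    v,u=np.mgrid[:d.shape[0],:d.shape[1]]
    x=np.stack([u,v,np.ones_like(u)],-1)@np.linalg.inv(m["mtx"]).T*d[...,None]
    return (x-m["t"])@m["R"]
E
python3 - <<'E'
from h import *
S=np.load("scene0.npz");D=np.load("side0.npz")
for n,m,L in [("scene",S,[(113,225,36),(178,203,36),(256,184,36),(108,268,6),(183,241,12),(257,219,12),(366,179,45),(394,184,45),(384,149,78)]),("side",D,[(317,122,36),(301,148,36),(267,188,36),(287,119,12),(267,147,12),(236,181,12),(130,262,45),(163,249,45),(158,268,78)])]:
    for u,v,z in L: print(n,u,v,np.round(ray(m,(u,v),z)[0]))
    c=cloud(m,m["d"]); print("bench z",np.median(c[300:,:,2][m["d"][300:]>0]))
p=S["p"][:,:,::-1]; q=D["p"][:,:,::-1]
cr=[p[v-25:v+25,u-25:u+25] for u,v in [(113,225),(178,203),(256,184)]]+[q[v-25:v+25,u-25:u+25] for u,v in [(317,126),(301,153),(267,195)]]
cr=[cv2.resize(c,(260,260),interpolation=cv2.INTER_CUBIC) for c in cr]
cv2.imwrite("pics/crops.png",np.vstack([np.hstack(cr[:3]),np.hstack(cr[3:])]))
E
```

```text
scene 113 225 [ 561. -333.   36.]
scene 178 203 [ 537. -194.   36.]
scene 256 184 [526. -11.  36.]
scene 108 268 [ 644. -352.    6.]
scene 183 241 [ 622. -197.   12.]
scene 257 219 [606. -30.  12.]
scene 366 179 [582. 241.  45.]
scene 394 184 [613. 297.  45.]
scene 384 149 [530. 306.  78.]
bench z 0.9126746731832678
side 317 122 [ 546. -325.   36.]
side 301 148 [ 523. -188.   36.]
side 267 188 [512.  -8.  36.]
side 287 119 [ 643. -343.   12.]
side 267 147 [ 616. -187.   12.]
side 236 181 [602. -25.  12.]
side 130 262 [600. 304.  45.]
side 163 249 [572. 251.  45.]
side 158 268 [523. 313.  78.]
bench z 0.06463742313955155
```

View pics/crops.png

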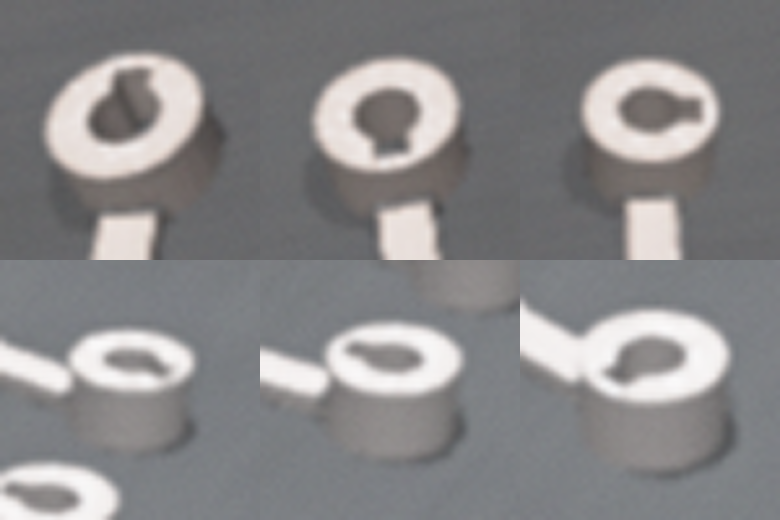

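The top row shows the notches. In the left hub it points away from the arm, so that is lever_b. In the middle hub it points toward the arm (lever_a), and in the right hub it is square to the arm (lever_c). Lever_b is near (553,-329) with its arm at about -0.19 rad. The fixture is near (527,309), with x at about -0.5 rad. I'll move toward lever_b now.

Emit:
{"name": "arm_command", "arguments": {"series": [100, 3, -1.3, 0, 0, 100, 6, -2.6, 0, 0, 100, 9, -3.9, 0, 0, 100, 12, -5.2, 0, 0, 100, 15, -6.5, 0, 0]}}

```text
clock: 0.52
eef_pos: [287.7, -530.2, 230.9]
tool_rot: [-3.141, 0.0, 0.243]
force: [1.0, -0.7, -0.4]
width: 85.4
gripper_force: 0.0
```

Emit:
{"name": "arm_command", "arguments": {"series": [100, 3, -1.3, 0, 0, 100, 6, -2.6, 0, 0, 100, 9, -3.9, 0, 0, 100, 12, -5.2, 0, 0, 100, 15, -6.5, 0, 0]}}

```text
clock: 0.93
eef_pos: [417.6, -430.9, 231.0]
tool_rot: [-3.141, 0.0, 0.244]
force: [-0.3, -0.4, -1.5]
width: 85.3
gripper_force: 0.0
```

Emit:
{"name": "arm_command", "arguments": {"series": [100, 2, -1.3, 0, 5, 100, 4, -2.6, 0, 10, 100, 6, -3.9, 0, 15, 100, 8, -5.2, 0, 20, 100, 10, -6.5, 0, 25]}}

```text
clock: 1.35
eef_pos: [498.5, -343.8, 230.9]
tool_rot: [-3.141, 0.001, -0.197]
force: [0.3, 0.4, -0.4]
width: 85.7
gripper_force: 0.0
```

```bash
python3 - <<'E'
from cell import monitor, viewer
import cv2, numpy as np
viewer.get_image("side")
s=monitor.read_state(); print({k:np.round(s[k],3) for k in ["clock","eef_pos","tool_rot","qpos","width"]})
m=viewer.camera_model("wrist"); p,d=viewer.get_image("wrist")
cv2.imwrite("pics/w1.png",p[:,:,::-1]); np.savez("w1.npz",p=p,d=d,**m); print(m)
E
```

```text
{'clock': np.float64(1.4), 'eef_pos': array([ 503.45 , -338.098,  230.675]), 'tool_rot': array([-3.137e+00, -2.000e-03, -1.930e-01]), 'qpos': array([ 0.454,  0.569,  0.151,  1.648, -0.108,  0.932, -1.119]), 'width': np.float64(85.357)}
{'mtx': array([[286.78676734,   0.        , 257.951054  ],
       [  0.        , 286.78676734, 197.16680542],
       [  0.        ,   0.        ,   1.        ]]), 'R': array([[-0.19291594, -0.98120107, -0.00528143],
       [-0.93976734,  0.18321634,  0.28856388],
       [-0.28217154,  0.06063189, -0.95744608]]), 't': array([-233.29245437,  499.22050388,  540.72623992])}
```

View pics/w1.png

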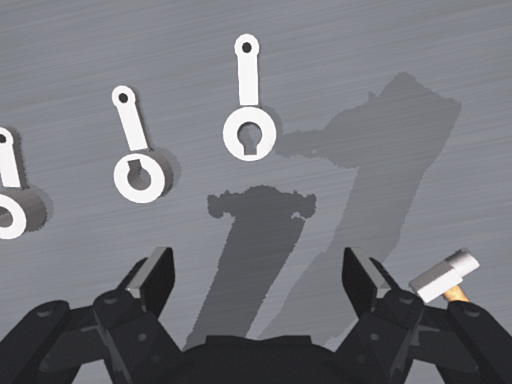

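The wrist view shows lever_b's hub at (249,134), its notch at (251,150) opposite the arm, and the arm end at (247,47). The fingers are at the bottom. I'll compute its pose.

```bash
cat >> h.py <<'E'
def lever(m,seed,zt=36,ze=12):
    c=cloud(m,m["d"]); g=m["p"].min(2)
    top=((abs(c[...,2]-zt)<7)&(g>150)).astype(np.uint8)
    n,l,st,ce=cv2.connectedComponentsWithStats(top)
    k=min((i for i in range(1,n) if st[i,4]>150),key=lambda i:np.hypot(*(ce[i]-seed)))
    cn=max(cv2.findContours((l==k).astype(np.uint8),cv2.RETR_EXTERNAL,cv2.CHAIN_APPROX_NONE)[0],key=cv2.contourArea)
    w=ray(m,cn[:,0,:],zt)[:,:2]; h,r=cv2.minEnclosingCircle(cv2.convexHull(w.astype(np.float32)))
    arm=((abs(c[...,2]-ze)<6)&(g>150)); w=c[arm][:,:2]; w=w[np.hypot(*(w-h).T)<112]
    w=w[np.hypot(*(w-h).T)>36]; a=w.mean(0)-h
    return np.array(h),r,np.arctan2(a[1],a[0])
E
python3 - <<'E'
from h import *
m=np.load("w1.npz"); print(lever(m,(249,134))); print(ray(m,(247,47),12), ray(m,(249,134),36))
c=cloud(m,m["d"]); print(c[112,249],c[80,248],c[200,400])
E
```

```text
(array([ 553.54077148, -335.77023315]), 30.019466400146484, np.float64(-0.1631815157455033))
[[ 647.37938655 -352.453704     12.        ]] [[ 553.930544   -336.38219354   36.        ]]
[ 577.67224966 -341.22412339   34.64913166] [ 613.2002495  -346.49013953   10.8445158 ] [ 425.62201701 -518.52840265   -1.2989728 ]
```

```bash
python3 - <<'E'
from cell import monitor, viewer
for i in range(3):
    s=monitor.read_state(); print(s["clock"],s["eef_pos"].round(1) if hasattr(s["eef_pos"],"round") else s["eef_pos"],s["tool_rot"]); viewer.get_image("side")
E
```

```text
1.45 [ 501.8 -339.8  230.6] [-3.13809799e+00 -6.82233441e-04 -1.86271636e-01]
1.5 [ 499.6 -342.4  230.7] [-3.14023720e+00  5.83037956e-04 -1.87010524e-01]
1.55 [ 498.1 -344.3  230.9] [ 3.14158276e+00  1.11506944e-03 -1.89552365e-01]
```

Emit:
{"name": "arm_command", "arguments": {"series": [100, 1.8, -0.6, 2, -1.1, 100, 3.5, -1.3, 5, -1.1, 100, 5.3, -1.9, 8, -1.1, 100, 5.3, -1.9, 11, -1.1, 100, 5.3, -1.9, 13, -1.1]}}

```text
clock: 2.02
eef_pos: [552.4, -336.7, 98.2]
tool_rot: [-3.141, 0.003, -0.173]
force: [-0.3, -0.5, -0.3]
width: 85.8
gripper_force: 0.0
```

Emit:
{"name": "arm_command", "arguments": {"series": [100, 0, 0, 0, 0, 100, 0, 0, 0, 0, 100, 0, 0, 0, 0, 100, 0, 0, 0, 0, 100, 0, 0, 0, 0]}}

```text
clock: 2.43
eef_pos: [554.4, -337.6, 103.4]
tool_rot: [3.14, -0.003, -0.174]
force: [0.7, -1.1, -0.7]
width: 85.0
gripper_force: 0.0
```

```bash
python3 - <<'E'
from cell import monitor, viewer
import cv2, numpy as np
from h import *
s=monitor.read_state(); print({k:np.round(s[k],3) for k in ["clock","eef_pos","tool_rot","width"]})
m=viewer.camera_model("wrist"); p,d=viewer.get_image("wrist"); m["p"]=p;m["d"]=d
cv2.imwrite("pics/w2.png",p[:,:,::-1]); 
px=m["mtx"]@(m["R"]@np.r_[553.6,-336,36]+m["t"]); px=px[:2]/px[2]; print(px)
print(lever(m,px))
E
```

```text
{'clock': np.float64(2.433), 'eef_pos': array([ 554.447, -337.591,  103.356]), 'tool_rot': array([ 3.14e+00, -3.00e-03, -1.74e-01]), 'width': np.float64(85.039)}
[256.18587307 213.24210792]
(array([ 554.27404785, -336.31271362]), 30.12831687927246, np.float64(-0.1576312117459556))
```

View pics/w2.png

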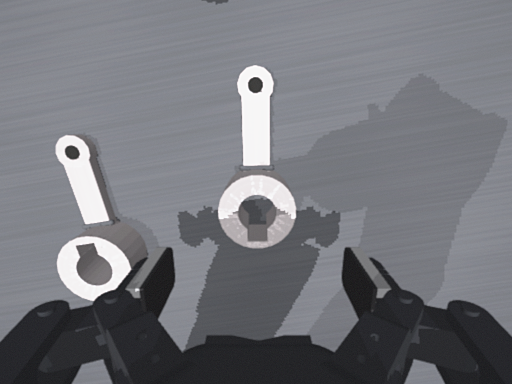

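The hub is centred at (257,211) between the fingers, with the arm straight ahead. I'll descend and grasp.

Emit:
{"name": "arm_command", "arguments": {"series": [100, 0, 0.1, 2.5, 0, 100, 0, 0.1, 5, 0, 100, 0, 0.1, 7, 0, 100, 0, 0.1, 8.5, 0, 100, 0, 0.1, 9.5, 0]}}

```text
clock: 2.9
eef_pos: [553.2, -337.2, 5.3]
tool_rot: [-3.141, 0.001, -0.173]
force: [0.3, 0.1, -0.6]
width: 85.6
gripper_force: 0.0
```

Emit:
{"name": "arm_command", "arguments": {"series": [60, 0, 0, 0.1, 0, 40, 0, 0, 0.1, 0, 20, 0, 0, 0.1, 0, 0, 0, 0, 0.1, 0, 0, 0, 0, 0.1, 0]}}

```text
clock: 3.32
eef_pos: [554.1, -337.4, 6.4]
tool_rot: [3.142, -0.001, -0.173]
force: [-0.8, 1.0, 1.4]
width: 58.8
gripper_force: 66.7
```

Emit:
{"name": "arm_command", "arguments": {"series": [0, 0, 0, 0, 0, 0, 0, 0, 0, 0, 0, 0, 0, 0, 0, 0, 0, 0, 0, 0, 0, 0, 0, 0, 0]}}

```text
clock: 3.73
eef_pos: [554.1, -337.4, 6.3]
tool_rot: [-3.142, -0.001, -0.173]
force: [-1.9, 1.4, 6.0]
width: 58.8
gripper_force: 67.1
```

Emit:
{"name": "arm_command", "arguments": {"series": [0, 0, 0, -2, 0, 0, 0, 0, -5, 0, 0, 0, 0, -9, 0, 0, 0, 0, -13, 0, 0, 0, 0, -17, 0]}}

```text
clock: 4.15
eef_pos: [552.0, -337.1, 175.2]
tool_rot: [-3.141, 0.004, -0.174]
force: [1.3, -0.3, -8.4]
width: 58.5
gripper_force: 68.7
```

Emit:
{"name": "arm_command", "arguments": {"series": [0, -0.5, -2, -1, 0, 0, -1.2, -5, -2, 0, 0, -2, -8, -2, 0, 0, -2.9, -11.3, -2, 0, 0, -3.8, -14.6, -2, 0]}}

```text
clock: 4.57
eef_pos: [539.7, -186.0, 194.3]
tool_rot: [3.141, 0.002, -0.175]
force: [1.0, 0.9, -7.5]
width: 58.5
gripper_force: 68.7
```

Emit:
{"name": "arm_command", "arguments": {"series": [0, -0.9, -3.4, 0, 0, 0, -1.8, -6.8, 0, 0, 0, -2.7, -10.2, 0, 0, 0, -3.6, -13.6, 0, 0, 0, -4.5, -17, 0, 0]}}

```text
clock: 4.98
eef_pos: [524.8, -10.7, 194.3]
tool_rot: [3.141, 0.002, -0.174]
force: [1.5, -0.4, -8.5]
width: 58.6
gripper_force: 68.8
```

Emit:
{"name": "arm_command", "arguments": {"series": [0, -0.9, -3.4, 0, 0, 0, -1.8, -6.8, 0, 0, 0, -2.7, -10.2, 0, 0, 0, -3.6, -13.6, 0, 0, 0, -4.5, -16, 0, 0]}}

```text
clock: 5.4
eef_pos: [508.5, 157.1, 194.3]
tool_rot: [-3.141, 0.001, -0.171]
force: [1.0, 0.9, -7.3]
width: 58.7
gripper_force: 68.7
```

Emit:
{"name": "arm_command", "arguments": {"series": [0, 0, -1, 0, 3, 0, 0, -1.5, 0, 6, 0, 0, -1.5, 0, 9, 0, 0, -1.5, 0, 12, 0, 0, -1.5, 0, 15]}}

```text
clock: 5.82
eef_pos: [511.1, 167.8, 194.1]
tool_rot: [3.139, 0.001, -0.438]
force: [-0.1, -0.7, -7.7]
width: 58.4
gripper_force: 68.7
```

Emit:
{"name": "arm_command", "arguments": {"series": [0, 0, 0, 0, 0, 0, 0, 0, 0, 0, 0, 0, 0, 0, 0, 0, 0, 0, 0, 0, 0, 0, 0, 0, 0]}}

```text
clock: 6.23
eef_pos: [512.0, 168.1, 195.2]
tool_rot: [3.141, 0.0, -0.435]
force: [-0.5, -0.9, -7.9]
width: 58.6
gripper_force: 68.7
```

```bash
python3 - <<'E'
from cell import monitor, viewer
import cv2, numpy as np
s=monitor.read_state(); print({k:np.round(s[k],3) for k in ["clock","eef_pos","tool_rot","width","qpos","force"]})
m=viewer.camera_model("wrist"); p,d=viewer.get_image("wrist")
cv2.imwrite("pics/w3.png",p[:,:,::-1]); np.savez("w3.npz",p=p,d=d,**m)
E
```

```text
{'clock': np.float64(6.233), 'eef_pos': array([512.042, 168.091, 195.192]), 'tool_rot': array([ 3.141,  0.   , -0.435]), 'width': np.float64(58.603), 'qpos': array([-0.533,  0.527,  0.243,  1.873, -0.176,  0.763, -2.2  ]), 'force': array([-0.468, -0.949, -7.867])}
```

View pics/w3.png

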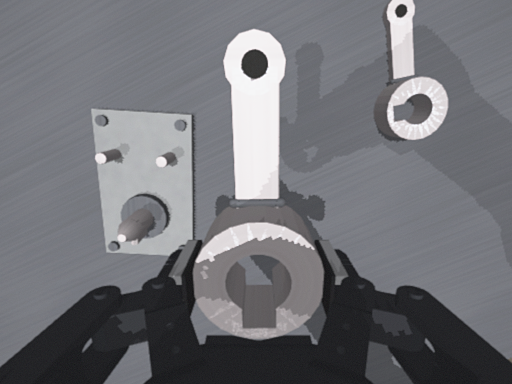

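The wrist view shows the pin tops at (101,159) and (163,162), the shaft tip at (122,238) and the shoulder ring around (146,214). The lever is held straight, with its arm-end hole at (255,64) and hub at about (259,280).

```bash
python3 - <<'E'
from h import *
m=np.load("w3.npz"); c=cloud(m,m["d"]); Z=c[...,2]; p=m["p"]; g=p.mean(2)
# plate quad by depth
reg=np.zeros(Z.shape,bool); reg[95:262,80:200]=1
pl=(reg&(Z>5)&(Z<90)).astype(np.uint8)
w=c[(pl>0)&(abs(Z-10)<4)][:,:2]; b=cv2.minAreaRect(w.astype(np.float32)); print("plate rect",b)
def cen(mask,z,n):
    k,l,st,ce=cv2.connectedComponentsWithStats(mask.astype(np.uint8))
    for i in range(1,k):
        if st[i,4]>8: print(n,ce[i].round(1),st[i,4],ray(m,ce[i],z)[0].round(1))
cen(reg&(abs(Z-45)<3)&(g>170),45,"pin"); cen(reg&(Z>74)&(Z<84),78,"tip")
sh=(reg&(g<75)&(abs(Z-22)<5)).astype(np.uint8); sh[:185]=0; sh[245:]=0
w=c[sh>0][:,:2]; print("shoulder",sh.sum(),cv2.minEnclosingCircle(cv2.convexHull(w.astype(np.float32))))
# held lever
hole=((g<80)&(np.hypot(*(np.mgrid[:384,:512]-np.array([64,255])[:,None,None]))<18))
arm=Z[170:190,250:262]; za=np.median(arm[arm>0]); hb=Z[235:330,200:320]; 
v,u=np.nonzero(hole); print("arm z",za,"end",ray(m,(u.mean(),v.mean()),za)[0])
top=(abs(Z-(za+24))<5); top[:200]=0; top[:,:185]=0; top[:,330:]=0
w=c[top][:,:2]; print("hub",top.sum(),np.median(Z[top]),cv2.minEnclosingCircle(cv2.convexHull(w.astype(np.float32))))
w=c[top|False][:,:2]; print(w.min(0),w.max(0))
cv2.imwrite("pics/m.png",(top*255).astype(np.uint8))
cc=-m["R"].T@m["t"]; print("cam",cc)
E
```

```text
plate rect ((556.4112548828125, 295.4866943359375), (110.55128479003906, 174.98199462890625), 61.713279724121094)
pin [100.  158.2] 98 [605.8 302.9  45. ]
pin [160.8 161.7] 96 [576.4 248.5  45. ]
tip [122. 237.] 83 [528.4 308.6  78. ]
shoulder 62 ((529.6033325195312, 302.5918884277344), 22.58448600769043)
arm z 199.5820657484926 end [598.6703529  129.99406386 199.58206575]
hub 9880 223.72012621416968 ((514.8678588867188, 167.6110076904297), 34.10608673095703)
[481.47093629 134.01587216] [542.37155269 199.79355418]
cam [580.24029072 136.68119109 336.79957839]
```

Emit:
{"name": "arm_command", "arguments": {"series": [0, -0.9, -2.7, 0, 1, 0, -1.8, -5.5, 0, 2, 0, -2.8, -8.5, 0, 3, 0, -3.8, -11.4, 0, 4, 0, -4.5, -13.4, 0, 4]}}

```text
clock: 6.7
eef_pos: [527.4, 313.0, 195.2]
tool_rot: [-3.139, 0.001, -0.503]
force: [-0.4, 1.5, -7.6]
width: 58.7
gripper_force: 68.8
```

Emit:
{"name": "arm_command", "arguments": {"series": [0, 0, 0, 2, 0, 0, 0, 0, 4, 0, 0, 0, 0, 6, 0, 0, 0, 0, 8, 0, 0, 0, 0, 9, 0]}}

```text
clock: 7.12
eef_pos: [526.3, 308.1, 102.7]
tool_rot: [3.138, 0.002, -0.505]
force: [-1.5, -0.2, -6.8]
width: 59.0
gripper_force: 68.6
```

Emit:
{"name": "arm_command", "arguments": {"series": [0, 0, 0, 0, 0, 0, 0, 0, 0, 0, 0, 0, 0, 0, 0, 0, 0, 0, 0, 0, 0, 0, 0, 0, 0]}}

```text
clock: 7.53
eef_pos: [528.7, 309.2, 106.7]
tool_rot: [-3.139, -0.001, -0.505]
force: [0.6, -0.1, -8.0]
width: 58.6
gripper_force: 68.7
```

```bash
python3 - <<'E'
from cell import monitor, viewer
import cv2, numpy as np
s=monitor.read_state(); print({k:np.round(s[k],3) for k in ["clock","eef_pos","tool_rot","width","qpos","force"]})
m=viewer.camera_model("wrist"); p,d=viewer.get_image("wrist"); np.savez("w4.npz",p=p,d=d,**m)
q,_=viewer.get_image("side")
c=cv2.resize(q[190:340,80:280,::-1],(400,300),interpolation=cv2.INTER_CUBIC)
cv2.imwrite("pics/w4.png",np.hstack([cv2.resize(p[:,:,::-1],(400,300)),c]))
E
```

```text
{'clock': np.float64(7.533), 'eef_pos': array([528.661, 309.187, 106.657]), 'tool_rot': array([-3.139e+00, -1.000e-03, -5.050e-01]), 'width': np.float64(58.61), 'qpos': array([-0.714,  0.739,  0.227,  1.742, -0.242,  0.685, -2.432]), 'force': array([ 0.611, -0.141, -8.022])}
```

View pics/w4.png

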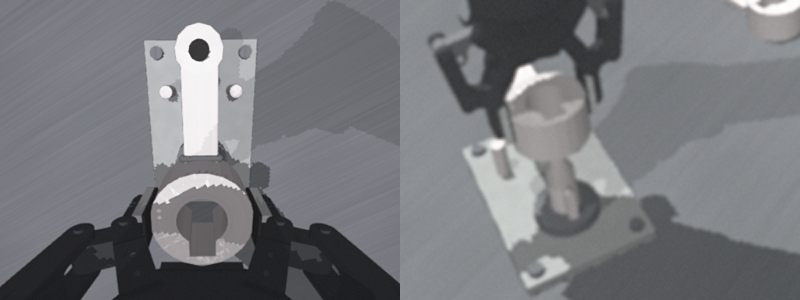

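The arm lies midway between the pins (left at (166,92), right at (235,92) in the half-size view). The side view shows the hub directly above the shaft. One numeric check of the offset before lowering.

```bash
python3 - <<'E'
from h import *
m=np.load("w4.npz"); c=cloud(m,m["d"]); Z=c[...,2]; g=m["p"].mean(2)
P=[]
for u0 in (213,301):
    k=(abs(Z-45)<4)&(g>170); q=np.zeros_like(k); q[100:140,u0-15:u0+15]=1; v,u=np.nonzero(k&q)
    P.append(ray(m,(u.mean(),v.mean()),45)[0][:2]); print(len(u),u.mean(),v.mean(),P[-1])
P=np.array(P); t=P[0]-P[1]; x=np.array([t[1],-t[0]])/np.linalg.norm(t); print("yaw",np.arctan2(x[1],x[0]),"len",np.linalg.norm(t),"axis",P.mean(0)-72*x)
za=np.median(Z[165:190,250:262]); q=np.zeros_like(k); q[45:82,237:272]=1
n,l,st,ce=cv2.connectedComponentsWithStats((q&(g<80)).astype(np.uint8)); i=1+st[1:,4].argmax()
e=ray(m,ce[i],za)[0]; print("za",za,"end",e,st[i])
h=e[:2]-95*x; print("hub if parallel",h)
top=(abs(Z-(za+24))<5)&(g>90); top[:200]=0; top[:,:205]=0; top[:,310:]=0
w=c[top][:,:2]; print("hub",top.sum(),cv2.minEnclosingCircle(cv2.convexHull(w.astype(np.float32))))
k=(Z>72)&(Z<84); k[:230]=0;k[330:]=0;k[:,:235]=0;k[:,280:]=0
v,u=np.nonzero(k); print("tip",len(u), ray(m,(u.mean(),v.mean()),78) if len(u) else 0)
E
```

```text
225 211.41333333333333 117.63111111111111 [605.75317596 303.49065532]
208 301.58653846153845 116.35576923076923 [576.65151744 249.20011882]
yaw -0.4920587804431644 len 61.59844869122612 axis [527.74427737 310.36116925]
za 111.12189895784013 end [612.31507548 265.08045577 111.12189896] [242  50  26  28 558]
hub if parallel [528.58567845 309.96239059]
hub 8003 ((528.205078125, 309.63702392578125), 30.735273361206055)
tip 0 0
```

Emit:
{"name": "arm_command", "arguments": {"series": [0, 0, 0, 0.8, 0, 0, 0, 0, 1.6, 0, 0, 0, 0, 2.4, 0, 0, 0, 0, 3, 0, 0, 0, 0, 3.5, 0]}}

```text
clock: 8.05
eef_pos: [527.2, 308.4, 68.8]
tool_rot: [3.14, 0.001, -0.505]
force: [-0.9, -0.5, -7.9]
width: 59.2
gripper_force: 68.8
```

Emit:
{"name": "arm_command", "arguments": {"series": [0, 0, 0, 0.4, 0, 0, 0, 0, 0.8, 0, 0, 0, 0, 1.2, 0, 0, 0, 0, 1.6, 0, 0, 0, 0, 2, 0]}}

```text
clock: 8.47
eef_pos: [528.0, 308.8, 50.1]
tool_rot: [-3.141, -0.0, -0.505]
force: [-0.8, -0.7, -7.5]
width: 58.4
gripper_force: 68.8
```

Emit:
{"name": "arm_command", "arguments": {"series": [0, 0, 0, 0.4, 0, 0, 0, 0, 0.8, 0, 0, 0, 0, 1.2, 0, 0, 0, 0, 1.6, 0, 0, 0, 0, 1.9, 0]}}

```text
clock: 8.88
eef_pos: [527.7, 308.7, 30.8]
tool_rot: [3.141, 0.0, -0.505]
force: [0.2, -0.2, -7.4]
width: 58.5
gripper_force: 68.8
```

Emit:
{"name": "arm_command", "arguments": {"series": [0, 0, 0, 0.1, 0, 0, 0, 0, 0.2, 0, 0, 0, 0, 0.2, 0, 0, 0, 0, 0.2, 0, 0, 0, 0, 0.2, 0]}}

```text
clock: 9.3
eef_pos: [528.0, 308.8, 29.5]
tool_rot: [-3.141, -0.0, -0.505]
force: [-0.2, 0.7, -7.5]
width: 58.6
gripper_force: 68.8
```

Emit:
{"name": "arm_command", "arguments": {"series": [30, 0, 0, 0, 0, 70, 0, 0, 0, 0, 100, 0, 0, 0, 0, 100, 0, 0, 0, 0, 100, 0, 0, 0, 0]}}

```text
clock: 9.72
eef_pos: [529.0, 309.2, 30.4]
tool_rot: [-3.139, -0.001, -0.505]
force: [1.1, -0.3, -0.2]
width: 85.7
gripper_force: 0.0
```

Emit:
{"name": "arm_command", "arguments": {"series": [100, 0, 0, 0, 0, 100, 0, 0, -1, 0, 100, 0, 0, -3, 0, 100, 0, 0, -6, 0, 100, 0, 0, -9, 0]}}

```text
clock: 10.13
eef_pos: [527.4, 308.3, 120.5]
tool_rot: [3.14, 0.0, -0.505]
force: [0.1, -0.2, 0.7]
width: 85.5
gripper_force: 0.0
```

Emit:
{"name": "arm_command", "arguments": {"series": [100, 0, 0, -3, 0, 100, 0, 0, -6, 0, 100, -1, 0, -8, 0, 100, -3, 0, -8, 0, 100, -5, 0, -8, 0]}}

```text
clock: 10.55
eef_pos: [485.3, 333.1, 202.3]
tool_rot: [-3.137, -0.002, -0.507]
force: [-1.3, 0.2, -0.3]
width: 85.2
gripper_force: 0.0
```

Emit:
{"name": "arm_command", "arguments": {"series": [100, 0, 0, 0, 0, 100, 0, 0, 0, 0, 100, 0, 0, 0, 0, 100, 0, 0, 0, 0, 100, 0, 0, 0, 0]}}

```text
clock: 10.97
eef_pos: [484.9, 332.0, 199.4]
tool_rot: [3.141, -0.001, -0.507]
force: [0.1, 0.3, -0.2]
width: 85.6
gripper_force: 0.0
```

```bash
python3 - <<'E'
from cell import monitor, viewer
import cv2, numpy as np
from h import *
s=monitor.read_state(); print({k:np.round(s[k],3) for k in ["clock","eef_pos","width","force"]})
m=viewer.camera_model("wrist"); p,d=viewer.get_image("wrist"); m["p"]=p;m["d"]=d
cv2.imwrite("pics/w5.png",p[:,:,::-1])
px=m["mtx"]@(m["R"]@np.r_[528,310,58]+m["t"]); px=px[:2]/px[2]
print(px,lever(m,px,58,34)); c=cloud(m,d); t=(np.hypot(c[...,0]-528,c[...,1]-310)<28)&(np.hypot(c[...,0]-528,c[...,1]-310)>25); print("hub top z",np.median(c[t][:,2]))
E
```

```text
{'clock': np.float64(10.967), 'eef_pos': array([484.947, 332.046, 199.366]), 'width': np.float64(85.586), 'force': array([ 0.149,  0.313, -0.248])}
[256.78036872 138.94925822] (array([526.8815918 , 310.27639771]), 30.06882667541504, np.float64(-0.4890188062265986))
hub top z 341.0461289183356
```

View pics/w5.png

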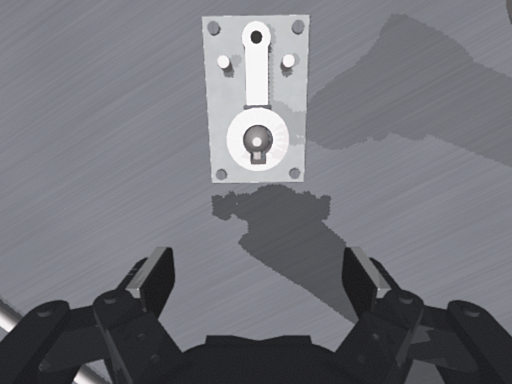

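The lever is seated: hub at (257,140) on the shaft with its key in the notch, arm between the pins at (224,62) and (289,61). The hub's radius measures 30.07 mm at the seated height (true 30 mm), and the arm angle is -0.489 rad against about -0.493 for the fixture. I'm handing the job in.

```bash
python3 -c "
from cell import workorder
print(workorder.finish_job())"
```

```text
the job is handed in; nothing more can be done
None
```

Lever_b is on the shaft, down on the shoulder with its arm between the pins and the gripper clear; I never touched the other two levers, and the job was handed in at about 11 s, though the hand-in returned no verdict.

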